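# Rock the seesaw gate and feed the grinding balls down the other chute

### The job

The tray on the side the seesaw gate now leans to has had its share of grinding balls: press the raised end of the gate down with a fingertip until it tips over its pivot and stays leaning the other way. Then push both white balls forward along the feed channel with the fingers so that they drop onto the gate and roll down that other chute into its foil tray. Only push: do not pinch, pick up or carry the balls, and leave the trays and everything standing around the rig where they are.

Things in the scene. Friction and masses are not known exactly. Their poses are not given: they have to be found in the camera images.
- rig: Sorting rig of wood and aluminium, fixed to the table, on an 8 mm plywood board 640 mm long in y, 200 mm in x, with a 100 mm wide foot under the channel. Origin on the table under the middle of the gate's pivot. x: the way balls are pushed along the feed channel (away from the robot); y: towards the left chute; z up. Aluminium chutes, y = +-82 to +-178 mm, slope down outward from the gate's ends to the trays, 63 to 88 mm above the table.
- gate (a joint): Seesaw gate, an aluminium trough 180 mm long (along rig y) rocking about a pin along rig x, 113 mm above the table. 0 = level, stops at +-0.28 rad. Positive: left (+y) end up, balls run right; negative: right end up, balls run left. A weight above the pivot makes it fall to a stop once past level and stay there; about 1 N on a raised pad rocks it. Starts at one stop or the other.
- pad_left (a point): Centre of the top of the gate's left press pad: black rubber disc 32 mm across, at rig x = 56, y = 80 mm, 125 mm above the table when level, 22 mm higher when raised, 22 mm lower when down. The trough beside it (outer face at rig x = 21 mm) is 10 mm higher. The gate's dark weight (rig x = 20 to 56, y = 0, 26 mm across) tops out 169 mm above the table.
- pad_right (a point): Centre of the top face of the right press pad, the same as the left one at rig y = -80 mm.
- feed_edge (a point): Middle of the feed channel's floor at its far end, over the gate: a ball pushed past here drops onto the gate. Level wooden channel, rig x = -150 to -20 mm, y = 0, open at both ends; floor 145 mm above the table, 34 mm wide, side rails 8 mm high and 6 mm thick. The gate's backboard faces it at rig x = 18 mm, up to 165 mm above the table.
- ball_1_center (a point): Centre of the white ceramic grinding ball that lies farther along the feed channel (nearer the gate), 28 mm across, 30 g, rolls freely.
- ball_2_center (a point): Centre of the second white ball, the same, behind the first (nearer the robot).
- tray_left: Shallow loose tray on the rig's board, of crumpled kitchen foil, 133 x 159 mm, 48 mm high, walls about 10 mm thick, under the end of the left (+y) chute; origin under its middle, x along its short side.
- tray_right: The same foil tray under the end of the right (-y) chute.
- bottle: Bystander: small capped bottle 46 mm across, 108 mm high, standing left of the feed channel; origin under its middle.
- vial: Bystander: corked glass vial 23 mm across, 55 mm high, standing right of the feed channel; origin under its middle.
- rubber_block: Bystander: eraser 19 x 42 x 12 mm lying right of the feed channel; origin under its middle.

How it is judged (in metres and radians):
On the way, in this order (a step that is already met when the one before it is completed fails the run):
1. the gate is rocked over its pivot and lies at its other stop (distance of pad_left from where it was at the start of the episode above 0.035 m and (value of joint gate above 0.24 rad or value of joint gate below -0.24 rad)), for 0.2 s.
2. both balls lie in the tray on the side the gate now leans to (((value of joint gate above 0.24 rad and x of ball_1_center in the frame of tray_right between -0.06 and 0.06 m and y of ball_1_center in the frame of tray_right between -0.068 and 0.068 m and z of ball_1_center in the frame of tray_right between 0.005 and 0.035 m and x of ball_2_center in the frame of tray_right between -0.06 and 0.06 m and y of ball_2_center in the frame of tray_right between -0.068 and 0.068 m and z of ball_2_center in the frame of tray_right between 0.005 and 0.035 m) or (value of joint gate below -0.24 rad and x of ball_1_center in the frame of tray_left between -0.06 and 0.06 m and y of ball_1_center in the frame of tray_left between -0.068 and 0.068 m and z of ball_1_center in the frame of tray_left between 0.005 and 0.035 m and x of ball_2_center in the frame of tray_left between -0.06 and 0.06 m and y of ball_2_center in the frame of tray_left between -0.068 and 0.068 m and z of ball_2_center in the frame of tray_left between 0.005 and 0.035 m))), for 0.2 s.
At the end, for the whole second after the job is handed in: The gate lies within 0.04 rad of the stop opposite to where it started, and both balls rest inside the foil tray on that side (slower than 50 mm/s) (distance of pad_left from where it was at the start of the episode above 0.035 m and ((value of joint gate above 0.24 rad and x of ball_1_center in the frame of tray_right between -0.06 and 0.06 m and y of ball_1_center in the frame of tray_right between -0.068 and 0.068 m and z of ball_1_center in the frame of tray_right between 0.005 and 0.035 m and x of ball_2_center in the frame of tray_right between -0.06 and 0.06 m and y of ball_2_center in the frame of tray_right between -0.068 and 0.068 m and z of ball_2_center in the frame of tray_right between 0.005 and 0.035 m) or (value of joint gate below -0.24 rad and x of ball_1_center in the frame of tray_left between -0.06 and 0.06 m and y of ball_1_center in the frame of tray_left between -0.068 and 0.068 m and z of ball_1_center in the frame of tray_left between 0.005 and 0.035 m and x of ball_2_center in the frame of tray_left between -0.06 and 0.06 m and y of ball_2_center in the frame of tray_left between -0.068 and 0.068 m and z of ball_2_center in the frame of tray_left between 0.005 and 0.035 m)) and linear speed of each of ball_1, ball_2 below 0.05 m/s); the robot touches nothing.
It fails at once if a ball is lifted (more than 20 mm above where it lay on the feed channel) (height (world z) of any of ball_1_center, ball_2_center above 0.179 m).
It fails at once if a ball is pinched or squeezed (over 15 N from the fingers) (contact force between the fingers and ball_1 above 15 N or contact force between the fingers and ball_2 above 15 N).
It fails at once if a foil tray is shifted more than 25 mm (distance of any of tray_left, tray_right from where it was at the start of the episode above 0.025 m).
It fails at once if a bystander (bottle, vial, eraser) is shifted more than 25 mm (distance of any of bottle, vial, rubber_block from where it was at the start of the episode above 0.025 m).
It fails at once if the bottle or vial is tipped over (angle between any of bottle, vial's own z axis and vertical above 0.4 rad).
It also fails if it takes over 45 s, if anything falls off the work surface, if the arm or the gripper's body presses on something with over 40 N, if the wrist force passes 120 N, or if a joint passes its speed limit or range.

### The arm

A 6-joint arm with a two-finger parallel gripper is mounted at the origin on the work surface; the furniture and walls round the work are solid. World frame = base frame: x ahead of the robot, y to its left, z up, the work surface at z = 0. Lengths are in mm, angles in rad, forces in N, time in s.
With the tool pointing down it reaches from about 375 to 975 mm from the base axis. Payload 3.8 kg.
Tool frame: the origin (TCP) lies at the very end of the fingers, on their centre line; the grasp point (between the pads) lies 19 mm behind it; x points along the fingers, y is the direction in which the jaws open and shut, and the axes are right-handed (so a half turn about x gives the same grasp; the last joint's range is limited). The gripper opens to 85 mm and grips with 20 to 120 N. Pads are 22 mm wide; open, the fingers measure 114 mm over their backs; the gripper's body (76 mm by 85 mm) begins 54 mm behind the grasp point. The pads swing forward as they close: fully open they stand 13 mm farther back than shut.
Start: joints at [1.295, 0.264, 1.604, -0, 1.274, -0.037], TCP at [159.66, 655.84, 231.28] pointing down, gripper open.
Joint ranges: [-2.63, 2.63], [-0.94, 2.18], [0.31, 2.57], [-1.31, 4.45], [0, 2.66], [-2.55, 2.55]. Speed limits (rad/s): [2.57, 2.57, 3.14, 3.14, 3.14, 3.14].

### API

Orientations are given as a unit quaternion [w, x, y, z].
In Python, from workcell import r, viewer, finish_job, finder gives the robot as it stands.
- The arm moves only by the tool carry_out, never from a script. Its argument "commands" is a list that holds one entry, the list of rows, each a list of 7 numbers: the shift along the tool's x, y, z in m, then the turn, a rotation vector about the tool's x, y, z in degrees, then the opening, from 0 (shut) to 1 (fully open). In form: [[[x, y, z, ax, ay, az, fingers], ...]]. A call has 1 to 12 rows; each row shifts and turns the pose as measured when the row begins, along the tool's axes as they then stand; what a row does not reach is not made up. A row lasts 1/12 s, in which the tool goes at most 41.7 mm and 7.16 degrees, less where a joint would pass 70% of its speed; a pose out of reach is approached as far as the arm can. A call is refused whole if a number of a shift passes 0.0417 or a number of a turn 7.16, either way. A call with a gripper value outside its range is refused whole. The fingers move at their own pace and stop on an object; "squeeze" is the grip in N (left out, the last holds). Time passes only in rows, so rows that do not move let the fingers close. It gives the time, the measured TCP pose, the force and the opening at its end, in the units of the state.
- r.get_obs(): the state, without advancing time (a new reading comes with each control period).
- viewer.snapshot(name): name is "side" or "top"; returns a dict with "pixels" (420x560x3 uint8, red, green, blue), "z_map" (420x560 float32, mm along the optical axis (not along the pixel's ray), 0 where there is no reading), "K" (3x3 intrinsics, pixels), "world_to_cam" (4x4, takes a point from world to camera coordinates). Camera axes: x right, y up, looking along -z (the intrinsics and any distortion apply to the point x, -y, -z); pixel columns grow to the right and rows downward; lengths in mm; the calibration is good to about 2 mm. A picture is of the moment at which its call begins.
- finish_job(): hands the job in, once; it reports no verdict.
Trained networks look in the newest picture that a camera, given by its name, has taken for a name from the list of things; names that differ only in an ending like _2 or _b are one class to them, and where a whole thing is asked for, a point or a joint stands for the part that bears it (a point fixed in the world has none). Each returns a list of dicts, best first, with "p" (0 to 1); they miss things now and then, are a little off and sometimes report something else, mostly with a low value. They report only what shows in the picture. A call takes as long as a camera call.
- finder.search_frame(camera, thing): "rect" ([left, top, right, bottom] as shares, 0 to 1, of the picture: columns of its width, rows of its height, round what is visible of it).
- finder.trace(camera, thing): "region" (420x560 bool, what is visible of it) and "rect" ([left, top, right, bottom] as shares, 0 to 1, of the picture: columns of its width, rows of its height, round what is visible of it).
- finder.mark_of(camera, thing): "position" ([column, row] as shares, 0 to 1, of the picture: columns of its width, rows of its height: a listed point, or the origin of a listed thing).
The state is a dict: "time_s": time; "joint_positions": joint angles; "joint_vel": joint speeds; "effort": joint torques, N m; "eef_pos": TCP position; "eef_rot": TCP orientation; "contact_force": force on the tool from outside, world axes, zero at the start; "torque": the same for the moment, N m; "finger_gap": finger opening in mm.
Only numpy, scipy, OpenCV 4.12 (cv2) and the standard library are available. Lean on these libraries where they do the work, as an engineer would, in place of code of your own. Each camera call takes 0.05 s, during which the arm holds its last target. There are 200 camera calls.

## Working session

There is one attempt and no reset: what is moved stays moved. The work goes in short steps, Python scripts to look and compute and a tool call to move; the robot and the scene stay as the last step left them, time stands still between calls to the robot, and variables do not carry over. Pictures are saved under pics/ and viewed, about 8 in all and at most 12, crops included, and the job is handed in when it is done.

Besides the shell and the picture viewer there is one more tool, called as name(argument=value, ...), one argument or row to a line, values as JSON. carry_out: Moves the arm, as the interface text tells. Its arguments: {"type":"object","properties":{"commands":{"type":"array","items":{"type":"array","items":{"type":"array","items":{"type":"number"}}}},"squeeze":{"type":"number"}},"required":["commands"]}

```bash
mkdir -p pics
cat > h.py <<'E'
import numpy as np, cv2
from workcell import r, viewer, finish_job, finder
def P(s,u,v,d=None):
    "pixel -> world using z_map (or depth d)"
    K=s["K"]; 
    if d is None:
        w=s["z_map"][max(0,int(v)-2):int(v)+3,max(0,int(u)-2):int(u)+3]; w=w[w>0]; d=np.median(w) if w.size else np.nan
    c=np.array([(u-K[0,2])/K[0,0]*d,-(v-K[1,2])/K[1,1]*d,-d,1])
    return (np.linalg.inv(s["world_to_cam"])@c)[:3]
def save(s,n): cv2.imwrite(f"pics/{n}.png",s["pixels"][:,:,::-1])
E
python3 - <<'E'
from h import *
np.set_printoptions(precision=1,suppress=True)
o=r.get_obs(); print({k:np.round(o[k],3) for k in("time_s","eef_pos","eef_rot","contact_force","finger_gap")})
ims=[]
for c in("side","top"):
    s=viewer.snapshot(c); ims.append(s["pixels"]); save(s,c+"0"); print(c,s["K"][0],np.linalg.inv(s["world_to_cam"])[:3,3])
    for t in("rig","pad_left","pad_right","feed_edge","ball_1_center","ball_2_center","tray_left","tray_right","bottle","vial","rubber_block"):
        for m in finder.mark_of(c,t)[:2]:
            u,v=m["position"][0]*560,m["position"][1]*420; print(t,round(m["p"],2),round(u),round(v),P(s,u,v))
E
```

```text
{'time_s': np.float64(0.0), 'eef_pos': array([159.5, 655.1, 229.9]), 'eef_rot': array([ 0.7,  0.1,  0.7, -0.1]), 'contact_force': array([0.4, 0.3, 0. ]), 'finger_gap': np.float64(84.999)}
side [480.3   0.  278.4] [ 433.7 -837.5  743.7]
rig 0.71 309 243 [592.3 -39.7  83. ]
pad_left 0.79 334 192 [664.2  61.5 145.4]
pad_right 0.89 345 210 [672.4  -9.4 144.6]
feed_edge 0.62 306 193 [605.6  97.3 121.5]
ball_1_center 0.6 288 186 [556.   60.1 168.5]
ball_1_center 0.49 334 188 [661.3  59.6 156.4]
ball_2_center 0.69 267 190 [510.6  59.5 161. ]
tray_left 0.7 304 187 [598.7  85.8 146.2]
tray_right 0.93 316 311 [ 588.9 -170.3   11.1]
tray_right 0.19 331 190 [655.9  58.8 152.5]
bottle 0.95 237 201 [443.4 246.3   8.7]
bottle 0.73 241 287 [439.1 -78.9   5.1]
vial 0.47 242 287 [440.6 -81.8   8. ]
rubber_block 0.64 248 320 [ 448.1 -177.4    7.5]
top [443.9   0.  279.1] [ 313.    19.  1225.6]
rig 0.88 262 200 [578.6  54.1 145.6]
pad_left 0.63 230 166 [682.4 136.8 101. ]
pad_right 0.78 286 167 [662.  -10.9 145. ]
ball_1_center 0.5 258 205 [557.9  62.4 172.7]
ball_2_center 0.6 255 226 [507.8  70.1 170.9]
tray_left 0.64 183 193 [637.1 279.1  11.8]
tray_right 0.6 342 203 [ 594.6 -168.5   10.9]
bottle 0.77 185 258 [443.4 251.8 105.1]
vial 0.42 305 261 [434.7 -58.2   1.3]
rubber_block 0.59 345 255 [ 449.7 -167.8    0.5]
```

View pics/side0.png

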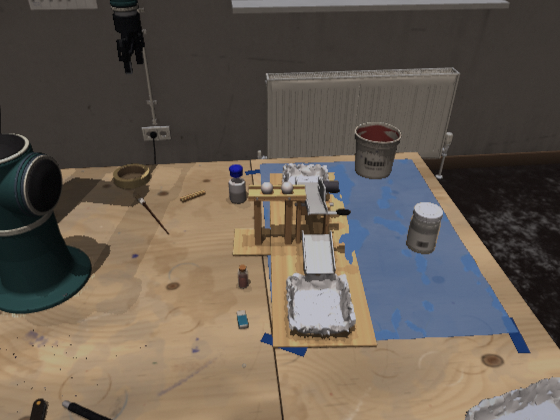

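View pics/top0.png

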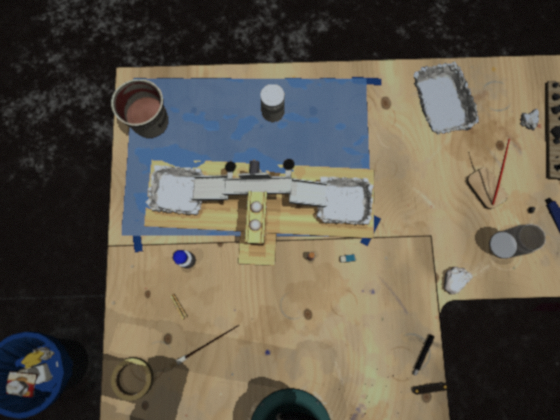

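The right pad is raised (z≈145 against 101 on the left), so the right pad must be pressed and the balls should go to the right tray. In side0 the balls are at (267,188) and (288,187), and the right pad is at (344,211). In top0 the pads are at (230,166) and (288,164), and the balls at (256,206) and (255,225). Next I'll refine these with masks.

Run:
```python
from h import *
from scipy.spatial.transform import Rotation as R
np.set_printoptions(precision=1,suppress=True)
for c in("top","side"):
    s=viewer.snapshot(c)
    for t in("pad_left","pad_right","ball_1_center","tray_left","tray_right"):
        for m in finder.trace(c,t)[:3]:
            v,u=np.nonzero(m["region"]); d=s["z_map"][v,u]; k=d>0
            pts=np.array([P(s,a,b,e) for a,b,e in zip(u[k],v[k],d[k])])
            print(c,t,round(m["p"],2),k.sum(),"px",u.mean(),v.mean(),"med",np.median(pts,0),"min",np.percentile(pts,3,0),"max",np.percentile(pts,97,0))
            if t[:4]=="ball" and c=="top": print(" centre",P(s,u.mean(),v.mean(),-(s["world_to_cam"]@[540,65,159,1])[2]))
    im=s["pixels"]; hi=cv2.resize(im[150:270,210:390] if c=="side" else im[145:265,180:360],None,fx=4,fy=4,interpolation=cv2.INTER_CUBIC); cv2.imwrite(f"pics/{c}_crop.png",hi[:,:,::-1])
    if c=="top":   # height map, dark discs: sample points at pad pixels
        g=im.sum(2)
        for nm,(a,b) in dict(L=(230,166),R=(288,164)).items():
            w=np.zeros(g.shape,bool); w[b-8:b+9,a-8:a+9]=1; v,u=np.nonzero(w&(g<120)); print(nm,len(u),u.mean(),v.mean(),"at z:",P(s,u.mean(),v.mean(),-(s["world_to_cam"]@[670,65,103 if nm=="L" else 147,1])[2]))
q=r.get_obs()["eef_rot"]; print(R.from_quat(q,scalar_first=True).as_matrix())
```

```text
top pad_left 0.56 1557 px 258.94238156209985 180.40588988476313 med [631.   63.  134.4] min [596.5 -20.8  99.7] max [680.7 144.5 167.3]
top pad_right 0.76 1630 px 257.90886850152907 180.08195718654434 med [632.1  65.7 133.6] min [596.7 -20.8  98.7] max [682.9 145.2 167.1]
top ball_1_center 0.43 93 px 256.1290322580645 206.8279569892473 med [554.9  67.1 169.1] min [545.1  55.2 161.1] max [567.   79.8 174. ]
 centre [556.6  67.2 162.5]
top tray_left 0.9 2082 px 173.53352490421457 190.14367816091954 med [645.2 304.8  14.2] min [578.9 236.5   7.3] max [700.2 359.8  51.1]
top tray_right 0.6 1725 px 258.25028901734106 179.85202312138728 med [633.2  65.3 131.1] min [598.8 -25.2   9. ] max [691.  146.  167.2]
top tray_right 0.57 2209 px 346.8858818222824 200.76499774470005 med [ 598.6 -180.8   14.1] min [ 533.9 -239.5    7.2] max [ 655.  -110.7   50.3]
L 65 229.87692307692308 166.30769230769232 at z: [681.6 136.7 104.9]
R 74 288.2432432432432 163.82432432432432 at z: [669.5 -16.1 147.5]
side pad_left 0.89 873 px 322.6579247434436 198.35803876852907 med [633.9  52.9 145.5] min [593.3 -24.8 10
[... 356 characters left out ...]
7.0392156862745 med [554.5  59.7 166.3] min [544.2  54.2 155.2] max [566.3  69.3 173.4]
side ball_1_center 0.36 182 px 242.9945355191257 276.7103825136612 med [444.8 -78.6  34.7] min [436.1 -82.4   6.9] max [454.  -70.3  56.1]
side tray_left 0.71 768 px 304.12207792207795 172.75844155844155 med [642.7 349.5  30.2] min [578.  271.9  10.3] max [699.5 365.9  53.6]
side tray_right 0.85 3715 px 319.3274383708467 303.2181136120043 med [ 596.5 -157.9   19.6] min [ 532.  -242.9    9.5] max [ 651.9 -101.1   50.6]
side tray_right 0.59 814 px 322.9276960784314 198.5171568627451 med [633.9  50.5 146.1] min [593.9 -24.9 105.5] max [673.3 135.3 167.8]
[[-0.   0.2  1. ]
 [ 0.   1.  -0.2]
 [-1.   0.  -0. ]]
```

View pics/top_crop.png

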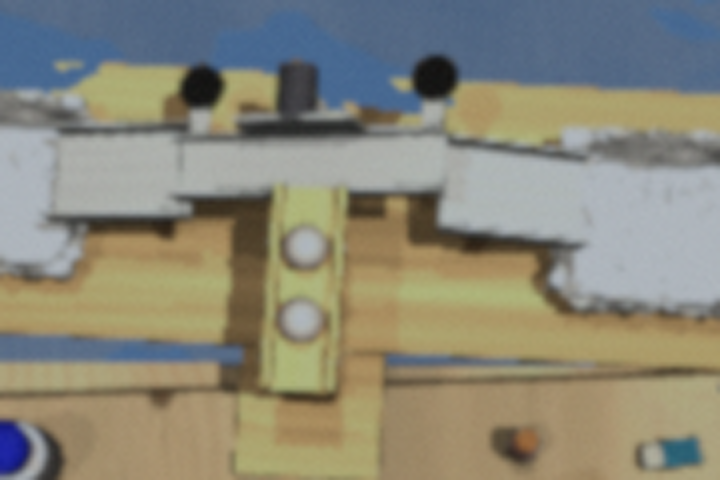

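```bash
cat >> h.py <<'E'
from scipy.spatial.transform import Rotation as R
YAW=-0.09; X=np.array([np.cos(YAW),np.sin(YAW),0]); Y=np.array([-X[1],X[0],0]); O=np.array([619.8,65.3,0])
def rig(x,y,z): return O+x*X+y*Y+np.array([0,0,z])
def togo(p):
    o=r.get_obs(); M=R.from_quat(o["eef_rot"],scalar_first=True)
    G=R.from_matrix(np.array([[0,0,-1],Y,X]).T)
    print("t",o["time_s"],"pos",o["eef_pos"],"rigpos",[(o["eef_pos"]-O)@X,(o["eef_pos"]-O)@Y],"target",p,"shift(tool,mm)",M.inv().apply(p-o["eef_pos"]),"turn deg",(M.inv()*G).as_rotvec(degrees=True),"gap",o["finger_gap"])
E
python3 - <<'E'
from h import *
np.set_printoptions(precision=3,suppress=True)
togo(rig(56,-82,230)); print(R.from_quat(r.get_obs()["eef_rot"],scalar_first=True).as_matrix())
E
```

```text
t 1.8 pos [159.632 655.844 231.265] rigpos [np.float64(-511.38283203091083), np.float64(546.7947162684111)] target [668.203 -21.401 230.   ] shift(tool,mm) [   1.237 -537.736  654.329] turn deg [-8.525 -0.002 -0.   ] gap 85.79201562461596
[[-0.     0.237  0.972]
 [ 0.     0.972 -0.237]
 [-1.     0.    -0.   ]]
```

carry_out(
  commands=[
    [[0,0,0,-4.3,0,0,0],[0,0,0,-4.3,0,0,0],[0,-0.0285,0.0255,0,0,0,0],[0,-0.0285,0.0255,0,0,0,0],[0,-0.0285,0.0255,0,0,0,0],[0,-0.0285,0.0255,0,0,0,0],[0,-0.0285,0.0255,0,0,0,0],[0,-0.0285,0.0255,0,0,0,0],[0,-0.0285,0.0255,0,0,0,0],[0,-0.0285,0.0255,0,0,0,0],[0,-0.0285,0.0255,0,0,0,0],[0,-0.0285,0.0255,0,0,0,0]],
  ],
)

```text
time_s: 2.8
eef_pos: [395.0, 346.6, 230.3]
eef_rot: [0.707, 0.026, 0.706, -0.021]
contact_force: [0.7, 0.4, 0.2]
finger_gap: -0.0
```

```bash
python3 -c "
from h import *
np.set_printoptions(precision=2,suppress=True)
togo(rig(56,-82,200))"
```

```text
t 2.8 pos [394.98 346.59 230.28] rigpos [np.float64(-249.1912310980324), np.float64(259.9404298572501)] target [668.2 -21.4 200. ] shift(tool,mm) [  28.34 -349.12  297.14] turn deg [ 1.33  0.04 -0.36] gap -0.015508417204712206
```

carry_out(
  commands=[
    [[0,-0.029,0.025,0.6,0,0,0],[0,-0.029,0.025,0.6,0,0,0],[0,-0.029,0.025,0,0,0,0],[0,-0.029,0.025,0,0,0,0],[0,-0.029,0.025,0,0,0,0],[0,-0.029,0.025,0,0,0,0],[0,-0.029,0.025,0,0,0,0],[0,-0.029,0.025,0,0,0,0],[0,-0.029,0.025,0,0,0,0],[0,-0.029,0.025,0,0,0,0],[0,-0.025,0.02,0,0,0,0],[0,0,0,0,0,0,0]],
  ],
)

```text
time_s: 3.8
eef_pos: [650.4, -16.2, 232.5]
eef_rot: [0.711, 0.036, 0.702, -0.031]
contact_force: [0.2, -0.7, -0.5]
finger_gap: -0.1
```

```bash
python3 -c "
from h import *
np.set_printoptions(precision=2,suppress=True)
togo(rig(56,-82,200))"
```

```text
t 3.8 pos [650.43 -16.19 232.52] rigpos [np.float64(37.82975444926005), np.float64(-78.41105173731059)] target [668.2 -21.4 200. ] shift(tool,mm) [32.7  -3.75 17.81] turn deg [-0.27  0.67 -0.44] gap -0.12956274928543873
```

carry_out(
  commands=[
    [[0.01,-0.002,0.01,-0.2,0.6,-0.4,0],[0.012,-0.0015,0.008,0,0,0,0],[0.01,0,0,0,0,0,0],[0,0,0,0,0,0,0]],
  ],
)

```text
time_s: 4.13
eef_pos: [669.7, -23.7, 199.1]
eef_rot: [0.707, 0.034, 0.706, -0.034]
contact_force: [-0.3, 0.2, -0.3]
finger_gap: 0.2
```

Run:
```python
from h import *
np.set_printoptions(precision=2,suppress=True)
togo(rig(56,-82,150))
a=viewer.snapshot("side"); b=viewer.snapshot("top")
im=np.vstack([cv2.resize(x,None,fx=4,fy=4,interpolation=cv2.INTER_CUBIC)[:300] for x in(a["pixels"][140:240,230:400],b["pixels"][135:235,200:370])])
cv2.imwrite("pics/over.png",im[:,:,::-1])
```

```text
t 4.1333 pos [669.68 -23.72 199.13] rigpos [np.float64(57.6797130244791), np.float64(-84.17762820837807)] target [668.2 -21.4 150. ] shift(tool,mm) [49.13  2.1  -1.78] turn deg [-0.35  0.1  -0.08] gap 0.1857974553733301
```

View pics/over.png

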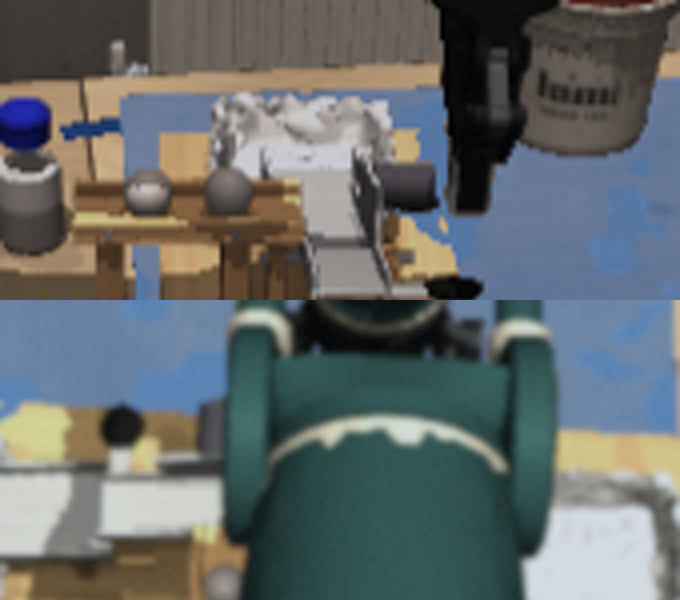

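The fingertip (crop ≈(470,210)) hangs right above the right pad (crop (455,290)), allowing for perspective. Pressing now.

carry_out(
  commands=[
    [[0.015,0.001,-0.001,0,0,0,0],[0.015,0.001,0,0,0,0,0],[0.01,0,0,0,0,0,0],[0.008,0,0,0,0,0,0],[0.008,0,0,0,0,0,0],[0.008,0,0,0,0,0,0],[0.008,0,0,0,0,0,0],[0.008,0,0,0,0,0,0],[0.008,0,0,0,0,0,0],[0,0,0,0,0,0,0]],
  ],
)

```text
time_s: 5.07
eef_pos: [670.5, -16.6, 113.8]
eef_rot: [0.711, 0.032, 0.702, -0.031]
contact_force: [-0.5, -0.2, 0.6]
finger_gap: -0.1
```

Run:
```python
from h import *
s=viewer.snapshot("side")
print(r.get_obs()["contact_force"])
for t in("pad_left","pad_right"):
  for m in finder.mark_of("side",t)[:1]: u,v=m["position"][0]*560,m["position"][1]*420; print(t,m["p"],u,v,P(s,u,v))
cv2.imwrite("pics/press.png",cv2.resize(s["pixels"][150:250,230:400],None,fx=4,fy=4)[:,:,::-1])
```

```text
[-0.64007879 -0.37351476  0.95417703]
pad_left 0.85 334.32 173.418 [636.21298292 -34.99128795 253.02073368]
pad_right 0.62 344.17600000000004 226.59 [673.01197289 -17.30583204 104.30259845]
```

View pics/press.png

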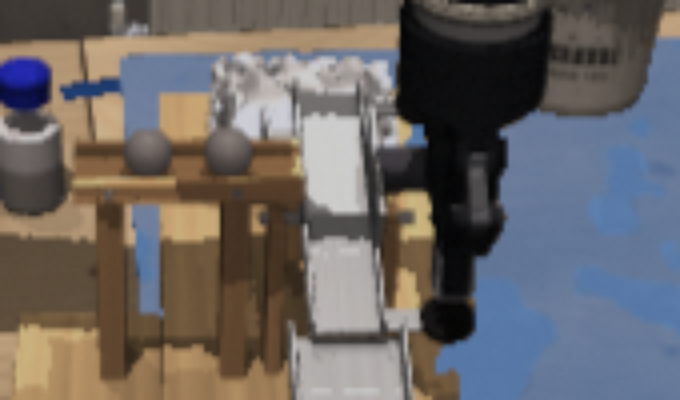

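The gate tipped: the right pad is now low (z≈104), and in the crop the trough slopes toward the viewer, to the right chute. Retracting upward.

carry_out(
  commands=[
    [[-0.03,0,0,0,0,0,0],[-0.03,0,0,0,0,0,0],[-0.03,0,0,0,0,0,0],[-0.02,0,0,0,0,0,0],[0,0.014,-0.036,0,0,0,0],[0,0.014,-0.036,0,0,0,0],[0,0.014,-0.036,0,0,0,0],[0,0.014,-0.036,0,0,0,0],[0,0.014,-0.036,0,0,0,0],[0,0.014,-0.03,0,0,0,0],[0,0,0,0,0,0,0]],
  ],
)

```text
time_s: 6.13
eef_pos: [468.0, 87.2, 234.5]
eef_rot: [0.718, 0.035, 0.695, -0.032]
contact_force: [0.2, -0.7, -0.3]
finger_gap: -0.1
```

Run:
```python
from h import *
np.set_printoptions(precision=2,suppress=True)
togo(rig(-165,0,190))
s=viewer.snapshot("side")
for t in("pad_left","pad_right","ball_1_center","ball_2_center"):
  for m in finder.mark_of("side",t)[:2]: u,v=m["position"][0]*560,m["position"][1]*420; print(t,round(m["p"],2),u,v,P(s,u,v))
```

```text
t 6.1333 pos [467.99  87.22 234.54] rigpos [np.float64(-153.16683708264185), np.float64(8.181826650893509)] target [455.47  80.13 190.  ] shift(tool,mm) [ 44.09  -8.51 -13.2 ] turn deg [-0.35  1.83 -0.33] gap -0.08929145834927481
pad_left 0.67 334.712 173.88 [680.56 136.58 146.76]
pad_left 0.63 338.8 224.99399999999997 [662.61  -9.81 103.87]
pad_right 0.68 341.88 225.708 [668.73 -13.43 104.15]
ball_1_center 0.41 290.024 188.118 [561.49  58.29 163.68]
ball_2_center 0.59 266.0 189.29399999999998 [507.81  60.6  162.55]
```

carry_out(
  commands=[
    [[0.014,-0.005,-0.007,-0.3,1.8,-0.3,0],[0.015,-0.0055,-0.006,0,0,0,0],[0.015,0,0,0,0,0,0],[0,0,0,0,0,0,0]],
  ],
)

```text
time_s: 6.72
eef_pos: [464.2, 72.5, 188.3]
eef_rot: [0.707, 0.033, 0.706, -0.035]
contact_force: [-0.6, -0.5, -0.3]
finger_gap: -0.1
```

Run:
```python
from h import *
np.set_printoptions(precision=2,suppress=True)
togo(rig(-162,-1,158))
a=viewer.snapshot("side"); b=viewer.snapshot("top")
im=np.vstack([cv2.resize(x,None,fx=4,fy=4,interpolation=cv2.INTER_CUBIC)[:300] for x in(a["pixels"][150:225,210:350],b["pixels"][170:245,200:340])])
cv2.imwrite("pics/behind.png",im[:,:,::-1])
```

```text
t 6.7167 pos [464.2   72.5  188.28] rigpos [np.float64(-155.6165124021202), np.float64(-6.816418672330636)] target [458.37  78.86 158.  ] shift(tool,mm) [30.27  5.84 -6.44] turn deg [-0.33  0.05  0.11] gap -0.06915249045608984
```

View pics/behind.png

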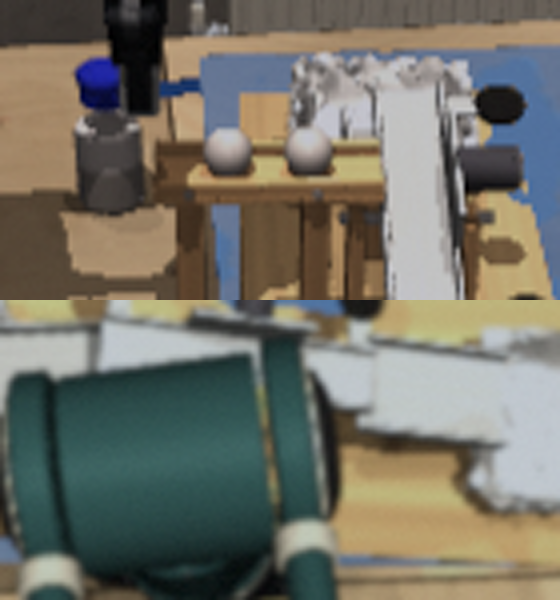

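The finger is behind the channel end (side crop, tip at ≈(142,110)), with both balls undisturbed at (228,152) and (309,152). Lowering.

carry_out(
  commands=[
    [[0.01,0.002,-0.004,0,0,0,0],[0.01,0.002,-0.003,0,0,0,0],[0.01,0,0,0,0,0,0],[0,0,0,0,0,0,0]],
  ],
)

```text
time_s: 7.15
eef_pos: [461.1, 77.4, 159.8]
eef_rot: [0.709, 0.034, 0.704, -0.035]
contact_force: [-0.7, -0.5, -1.0]
finger_gap: -0.1
```

```bash
python3 -c "
from h import *
np.set_printoptions(precision=2,suppress=True)
togo(rig(-120,-2,158))"
```

```text
t 7.15 pos [461.12  77.45 159.81] rigpos [np.float64(-159.13145025542258), np.float64(-2.165393105108505)] target [500.11  74.09 158.  ] shift(tool,mm) [ 2.06  0.44 39.12] turn deg [-0.41  0.37  0.04] gap -0.12594039410511187
```

carry_out(
  commands=[
    [[0.001,0,0.005,0,0.3,0,0],[0,0,0.005,0,0,0,0],[0,0,0.004,0,0,0,0],[0,0,0.004,0,0,0,0],[0,0,0.004,0,0,0,0],[0,0,0.004,0,0,0,0],[0,0,0.004,0,0,0,0],[0,0,0.004,0,0,0,0],[0,0,0.004,0,0,0,0],[0,0,0.004,0,0,0,0]],
  ],
)

```text
time_s: 7.98
eef_pos: [508.2, 73.6, 160.3]
eef_rot: [0.707, 0.034, 0.705, -0.034]
contact_force: [0.7, -1.0, 1.0]
finger_gap: -0.2
```

```bash
cat > b.py <<'E'
from h import *
np.set_printoptions(precision=2,suppress=True)
togo(rig(-40,-2,158))
s=viewer.snapshot("side")
for m in finder.trace("side","ball_1_center")[:4]:
    v,u=np.nonzero(m["region"]); d=np.median(s["z_map"][v,u]); p=P(s,u.mean(),v.mean(),d+8); print(round(m["p"],2),len(u),u.mean(),v.mean(),p,"rig",(p-O)@X,(p-O)@Y)
E
python3 b.py
```

```text
t 7.9833 pos [508.17  73.56 160.29] rigpos [np.float64(-111.91911960367645), np.float64(-1.8114324567746056)] target [579.78  66.9  158.  ] shift(tool,mm) [ 2.5   0.24 71.91] turn deg [-0.34  0.17  0.01] gap -0.18333163398535313
```

Run:
```python
from h import *
s=viewer.snapshot("side")
cv2.imwrite("pics/push1.png",cv2.resize(s["pixels"][150:345,215:395],None,fx=3,fy=3,interpolation=cv2.INTER_CUBIC)[:,:,::-1])
```

```text
(no output)
```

View pics/push1.png

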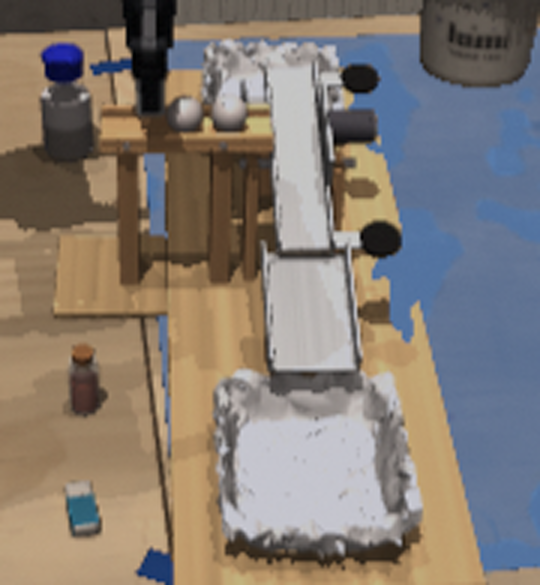

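Ball 2 at crop (185,113) now nearly touches ball 1 at (229,113), with the finger behind them at (152,100). Continuing the push.

carry_out(
  commands=[
    [[0,0,0.003,0,0,0,0],[0,0,0.004,0,0,0,0],[0,0,0.004,0,0,0,0],[0,0,0.004,0,0,0,0],[0,0,0.004,0,0,0,0],[0,0,0.004,0,0,0,0],[0,0,0.004,0,0,0,0],[0,0,0.004,0,0,0,0],[0,0,0,0,0,0,0],[0,0,0,0,0,0,0]],
  ],
)

```text
time_s: 8.97
eef_pos: [541.6, 70.3, 159.9]
eef_rot: [0.707, 0.034, 0.706, -0.034]
contact_force: [0.1, -0.5, 1.4]
finger_gap: 0.0
```

```bash
python3 b.py;  python3 - <<'E'
from h import *
s=viewer.snapshot("side")
cv2.imwrite("pics/push2.png",cv2.resize(s["pixels"][150:345,215:395],None,fx=3,fy=3,interpolation=cv2.INTER_CUBIC)[:,:,::-1])
E
```

```text
t 8.9667 pos [541.64  70.31 159.92] rigpos [np.float64(-78.291824210392), np.float64(-2.0346065826852637)] target [579.78  66.9  158.  ] shift(tool,mm) [ 1.98  0.26 38.29] turn deg [-0.34  0.1   0.02] gap 0.019617582084123245
0.67 121 305.7107438016529 186.87603305785123 [598.13  64.99 160.37] rig -21.559235327458243 -2.2519014804903357
```

View pics/push2.png

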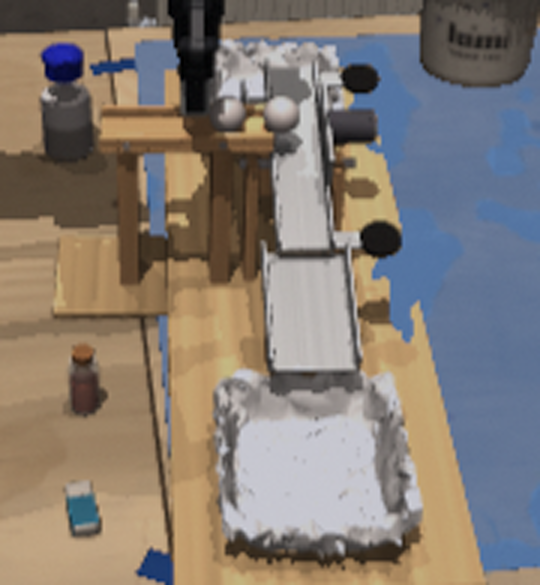

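Ball 1 (crop (281,112)) is right at the edge and ball 2 (229,112) is against the finger. Pushing gently so that ball 1 drops first.

carry_out(
  commands=[
    [[0,0,0.003,0,0,0,0],[0,0,0.004,0,0,0,0],[0,0,0.004,0,0,0,0],[0,0,0.003,0,0,0,0],[0,0,0,0,0,0,0],[0,0,0,0,0,0,0],[0,0,0,0,0,0,0],[0,0,0,0,0,0,0],[0,0,0,0,0,0,0],[0,0,0,0,0,0,0],[0,0,0,0,0,0,0],[0,0,0,0,0,0,0]],
  ],
)

```text
time_s: 10.12
eef_pos: [556.1, 69.0, 160.2]
eef_rot: [0.707, 0.034, 0.706, -0.034]
contact_force: [-0.5, -0.2, 0.6]
finger_gap: -0.2
```

```bash
python3 b.py;  python3 - <<'E'
from h import *
s=viewer.snapshot("side")
cv2.imwrite("pics/push3.png",cv2.resize(s["pixels"][150:345,215:395],None,fx=3,fy=3,interpolation=cv2.INTER_CUBIC)[:,:,::-1])
E
```

```text
t 10.1167 pos [556.14  68.95 160.22] rigpos [np.float64(-63.728914564287), np.float64(-2.0841547288737785)] target [579.78  66.9  158.  ] shift(tool,mm) [ 2.25  0.22 23.72] turn deg [-0.32  0.1   0.02] gap -0.16787061533690162
```

View pics/push3.png

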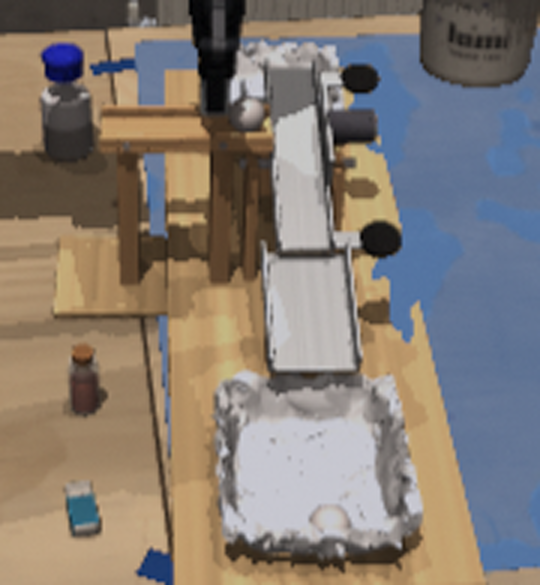

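Ball 1 lies in the right tray (crop (330,518)), the gate still leans right, and ball 2 is at (248,112). Pushing ball 2.

carry_out(
  commands=[
    [[0,0,0.003,0,0,0,0],[0,0,0.004,0,0,0,0],[0,0,0.004,0,0,0,0],[0,0,0.004,0,0,0,0],[0,0,0.004,0,0,0,0],[0,0,0.004,0,0,0,0],[0,0,0.004,0,0,0,0],[0,0,0.003,0,0,0,0],[0,0,0,0,0,0,0],[0,0,0,0,0,0,0],[0,0,0,0,0,0,0],[0,0,0,0,0,0,0]],
  ],
)

```text
time_s: 11.27
eef_pos: [590.2, 65.5, 159.4]
eef_rot: [0.707, 0.034, 0.706, -0.034]
contact_force: [-0.5, 0.5, -0.3]
finger_gap: 0.1
```

carry_out(
  commands=[
    [[-0.02,0,-0.005,0,0,0,0],[-0.02,0,-0.005,0,0,0,0],[-0.02,0,-0.005,0,0,0,0],[-0.02,0,-0.02,0,0,0,0],[0,0,-0.03,0,0,0,0],[0,0,-0.03,0,0,0,0],[0,0,0,0,0,0,0],[0,0,0,0,0,0,0],[0,0,0,0,0,0,0],[0,0,0,0,0,0,0]],
  ],
)

```text
time_s: 12.1
eef_pos: [490.5, 75.0, 242.5]
eef_rot: [0.707, 0.034, 0.706, -0.034]
contact_force: [0.7, 0.1, 0.7]
finger_gap: -0.3
```

```bash
python3 b.py;  python3 - <<'E'
from h import *
s=viewer.snapshot("side")
for t in("pad_left","pad_right","tray_right"):
  for m in finder.mark_of("side",t)[:1]: u,v=m["position"][0]*560,m["position"][1]*420; print(t,m["p"],u,v,P(s,u,v))
cv2.imwrite("pics/push4.png",cv2.resize(s["pixels"][150:345,215:395],None,fx=3,fy=3,interpolation=cv2.INTER_CUBIC)[:,:,::-1])
E
```

```text
t 12.1 pos [490.53  74.98 242.52] rigpos [np.float64(-129.61192295815647), np.float64(-1.9801278121427845)] target [579.78  66.9  158.  ] shift(tool,mm) [84.61  0.52 89.52] turn deg [-0.33  0.06  0.02] gap -0.289921195392856
pad_left 0.72 332.528 175.308 [674.44569776 132.4122873  145.62267377]
pad_right 0.69 340.312 226.59 [664.66062229 -16.02222369 103.9770058 ]
tray_right 0.73 317.576 309.498 [ 591.87033228 -168.15376498   12.09500166]
```

View pics/push4.png

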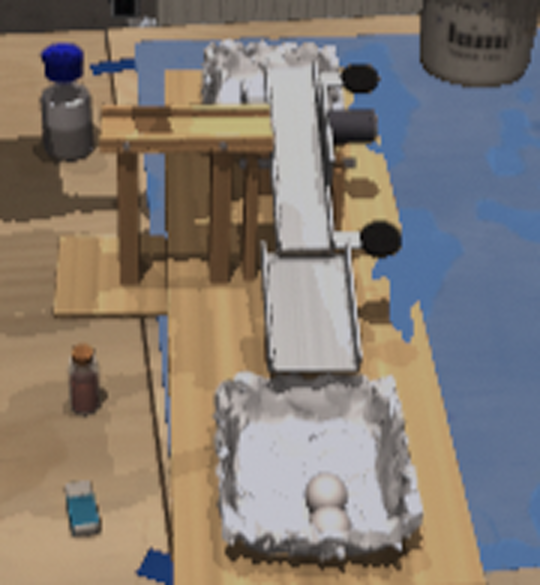

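Both balls are in the right tray, at crop (326,492) and (331,522). Before handing in, I'll let things settle and check their heights and that they are still.

carry_out(
  commands=[
    [[0,0,0,0,0,0,0],[0,0,0,0,0,0,0],[0,0,0,0,0,0,0],[0,0,0,0,0,0,0],[0,0,0,0,0,0,0],[0,0,0,0,0,0,0],[0,0,0,0,0,0,0],[0,0,0,0,0,0,0]],
  ],
)

```text
time_s: 13.07
eef_pos: [491.0, 74.7, 241.2]
eef_rot: [0.706, 0.034, 0.707, -0.034]
contact_force: [-0.2, -0.4, 0.1]
finger_gap: 0.1
```

Run:
```python
from h import *
np.set_printoptions(precision=1,suppress=True)
for i in(0,1):
    s=viewer.snapshot("top"); im=s["pixels"]; 
    if i: print("motion",np.abs(im.astype(int)-prev)[175:230,310:380].mean())
    prev=im.astype(int)
tc=np.array([593,-169,0])
s2=viewer.snapshot("side")
for n,u,v in(("a",215+326/3,150+488/3),("b",215+331/3,150+520/3)): p=P(s2,u,v); print(n,p)
# highest points inside the tray, from above
pts=np.array([P(s,u,v,s["z_map"][v,u]) for v in range(180,225) for u in range(325,370) if s["z_map"][v,u]>0])
q=np.c_[(pts-tc)@X,(pts-tc)@Y,pts[:,2]]; k=(abs(q[:,0])<50)&(abs(q[:,1])<62)&(q[:,2]>25); print(k.sum(),q[k][np.argsort(-q[k][:,2])][:25:2])
```

```text
motion 0.981904761904762
a [ 596.9 -200.3   36.9]
b [ 595.  -227.6   37.1]
188 [[ 36.2  58.1  82.4]
 [ 37.2  55.1  79.7]
 [-23.2  52.9  79.3]
 [-25.3  52.6  76.7]
 [ 36.   54.5  74.3]
 [  7.2  55.4  67.1]
 [  1.9  55.1  66. ]
 [-14.6  54.5  65.7]
 [ -0.7  55.   65.3]
 [ 10.9  55.2  63.6]
 [-16.8  54.2  63.4]
 [ 27.9  55.8  62.9]
 [ 14.1  55.2  61.9]]
```

```bash
python3 -c "
from h import *
finish_job()"
```

```text
the job is handed in; nothing more can be done
```

The gate now leans to the right, and both white balls are at rest in the right foil tray. I handed the job in at about 13 s of the 45 s allowed; the hand-in reports no verdict.

- **Gate:** It started leaning left, so I pressed the raised right pad with the closed fingertips until it tipped. In the last check the right pad was at about 104 mm and the left at about 146 mm, which fits the other stop.
- **Balls:** I pushed ball 2 from behind, which nudged ball 1 along. They dropped one after the other and rolled down the right chute.
- **Resting place:** Both ball tops are at about 37 mm, so they lie side by side on the tray floor. The outer ball is about 55 mm from the tray's middle; the limit is 68 mm.
- **Stillness:** Two pictures 0.05 s apart, after about 2 s of settling, showed no visible motion.
- **Surroundings:** By eye, the trays, bottle, vial and eraser had not moved in the last picture I viewed. The arm was lifted clear.

Three checks were weaker than I wanted:
- The ball finder missed the balls in several pictures, so I went by the images and depth readings instead.
- The height scan from above picked up the chute end inside its window, so I discarded it.
- The finder's pad positions varied by up to about 10 mm between looks.

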